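# Fit the sample carousel onto the titrator's sample changer

## Task

Fit the teal sample carousel onto the sample changer: set it over the drive spindle, turn it gently under light pressure until the slot in its hub drops over the spindle's cross pin, then press it down until it clicks fully home and let go. Never force or drop it, and leave the bottles and the beaker undisturbed.

Things in the scene. Friction and masses are not known exactly. Their poses are not given: they have to be found in the camera images.
- carousel: The loose teal sample carousel, 0.3 to 0.5 kg, standing level on the bench: a disc 164 mm across with ten dark wells. Origin: centre of the underside of its hub foot (66 mm across), z up along its axis. The disc lies from z 8 to 34 mm (well rims 36 mm), a round hub 62 mm across stands on it up to 62 mm.
- grip (a point): Centre of the white lifting grip on top of the carousel, on its axis, 81 mm above the underside of the foot. The grip is a straight bar 48 mm long along the carousel's x, 20 mm thick along its y, from 66 to 96 mm above the underside; take it by its two long flat sides from above.
- slot (a point): Centre of the hub's underside (same point and axes as the carousel's origin). The bore there is 17 mm wide and 58 mm deep. A slot 8 mm wide, 13 mm deep and 36 mm long crosses the underside along the carousel's x, parallel to the lifting grip and to the white index line on the disc. A half turn makes no difference.
- drive_seat (a point): Centre of the top face of the changer's rubber-faced drive plate (72 mm across, 100 mm above the bench), on the spindle axis: the carousel's foot must come to rest here. Two sprung balls low on the spindle stop the foot about 6 mm above the plate; about 8 to 18 N of push beyond the carousel's weight then snaps it down to 0.
- spindle_tip (a point): Top of the steel spindle, 54 mm above the drive plate: 16 mm in diameter up to 44 mm, then tapering to 7 mm across. The spindle turns stiffly (0.12 N m): under light pressure it stays still while the carousel turns on it; under more than about 15 N in all it is dragged round too. Once engaged it turns with the carousel, which does no harm.
- pin_top (a point): On the spindle axis at the height of the top of the brass cross pin, 12 mm above the drive plate. The pin, 6 mm thick and 32 mm long, sticks out level on both sides of the spindle. Which way it points is not measured and differs every time; these axes do not turn with it. A carousel not lined up rests on it; within about 4 degrees it drops.
- changer: The white sample changer, fixed on the bench. Origin: on the bench straight below the spindle axis; its own x points to its rear. Housing 300 mm (x from -115 to +185 mm) by 200 mm, top 86 mm above the bench; a lift tower 45 by 55 mm, 200 mm high above the bench, stands at its rear, centred at x +157 mm.
- wash_bottle: White wash bottle, 54 mm across, 150 mm high, origin at the centre of its underside. To be left alone.
- amber_bottle: Amber reagent bottle, 72 mm across, 160 mm high, origin at the centre of its underside. To be left alone.
- beaker: Glass beaker, 68 mm across, 85 mm high, origin at the centre of its underside. To be left alone.
Mind the look-alikes: they are no part of the job. Of the things like the carousel, leave any that is yellow; of the rest the larger one is meant.

How it is judged:
At the end, for the whole second after the job is handed in: The carousel's foot lies on the drive plate, slot over the cross pin: within 2 mm of the drive seat in height and 3 mm sideways, level within 0.03 rad, at rest and released (z of carousel in the frame of drive_seat between -0.002 and 0.002 m and horizontal distance between carousel and drive_seat below 0.003 m and angle between carousel's own z axis and vertical below 0.03 rad and linear speed of carousel below 0.02 m/s and angular speed of carousel below 0.1 rad/s); the robot touches nothing.
It fails at once if the carousel is forced or dropped on the changer: more than 60 N between them (contact force between carousel and changer above 60 N).
It fails at once if the wash bottle is moved by more than 20 mm (distance of wash_bottle from where it was at the start of the episode above 0.02 m).
It fails at once if the amber bottle is moved by more than 20 mm (distance of amber_bottle from where it was at the start of the episode above 0.02 m).
It fails at once if the beaker is moved by more than 20 mm (distance of beaker from where it was at the start of the episode above 0.02 m).
It also fails if it takes over 72 s, if anything falls off the work surface, if the arm or the gripper's body presses on something with over 40 N, if the wrist force passes 120 N, or if a joint passes its speed limit or range.

## Robot

A 6-joint arm with a two-finger parallel gripper is mounted at the origin on the work surface. World frame = base frame: x ahead of the robot, y to its left, z up, the work surface at z = 0. Lengths are in m, angles in rad, forces in N, time in s.
With the tool pointing down it reaches from about 0.35 to 0.775 m from the base axis. Payload 5.5 kg.
Tool frame: the origin (TCP) lies at the very end of the fingers, on their centre line; the grasp point (between the pads) lies 19 mm behind it; z points along the fingers, y is the line along which they close (so a half turn about z gives the same grasp; the last joint's range is limited). The gripper opens to 85 mm and grips with 20 to 120 N. Pads are 22 mm wide; open, the fingers measure 114 mm over their backs; the gripper's body (76 mm by 85 mm) begins 54 mm behind the grasp point. The pads swing forward as they close: fully open they stand 13 mm farther back than shut.
Start: joints at [1.17, 0.313, 0.046, 1.304, 0, 1.431], TCP at [0.148, 0.556, 0.197] pointing down, gripper open.
Joint ranges: [-2.76, 2.76], [-0.86, 1.69], [-1.03, 1.26], [-2.2, 2.34], [-1.47, 1.5], [-3.14, 3.14]. Speed limits (rad/s): [2.57, 2.57, 3.14, 3.14, 3.14, 3.14].

## Interface

Orientations are given as a unit quaternion [w, x, y, z].
In Python, from workcell import get_state, read_camera, hand_in gives the robot as it stands.
- The arm moves only by the tool send_rows, never from a script. Its argument "increments" is a list of rows, each an object of numbers: "dx", "dy", "dz": the shift along the world's x, y, z in units of 25 mm (1.0 is 25 mm); "roll": the turn about the world's z in units of 8 degrees (1.0 is 8 degrees); "claw": the opening, from -1 (shut) to 1 (fully open). In form: [{"dx": .., "dy": .., "dz": .., "roll": .., "claw": ..}, ...]. A call has exactly 5 rows; each row is the pose to reach, as a shift and turn from the pose commanded when the call began; what a row does not reach only later rows make up. A row lasts 1/8 s, in which the tool goes at most 62.5 mm and 10.7 degrees, less where a joint would pass 70% of its speed; a pose out of reach is approached as far as the arm can. A call with a gripper value outside its range is refused whole. The fingers move at their own pace and stop on an object; "grip_force" is the grip in N (left out, the last holds). Time passes only in rows, so rows that repeat a pose let the fingers close, or fill a call up. It gives the time, the measured TCP pose, the force, the opening and the grip force at its end, in the units of the state.
- get_state(): the state, without advancing time (a new reading comes with each control period).
- read_camera(name): name is "scene" or "top" or "wrist"; returns a dict with "image" (400x640x3 uint8, blue, green, red), "fx", "fy", "cx", "cy" (pixels), "world_to_cam" (4x4, takes a point from world to camera coordinates). Camera axes: x right, y up, looking along -z (the intrinsics and any distortion apply to the point x, -y, -z); pixel columns grow to the right and rows downward; lengths in m; the calibration is good to about 2 mm. The wrist camera is an equidistant fisheye: a pixel r from the principal point sees the ray r / f radians off the axis. A picture is of the moment at which its call begins. There is no depth.
- hand_in(): hands the job in; it is judged then, once.
The state is a dict: "clock": time; "joint_pos": joint angles; "qvel": joint speeds; "tau": joint torques, N m; "tcp_pos": TCP position; "orientation": TCP orientation; "wrist_force": force on the tool from outside, world axes, zero at the start; "ft_torque": the same for the moment, N m; "finger_gap": finger opening in m; "grip_force": force on a finger pad.
Only numpy, scipy, OpenCV 4.12 (cv2) and the standard library are available. Lean on these libraries where they do the work, as an engineer would, in place of code of your own. Each camera call takes 0.05 s, during which the arm holds its last target. There are 200 camera calls.

## Working session

There is one attempt and no reset: what is moved stays moved. The work goes in short steps, Python scripts to look and compute and a tool call to move; the robot and the scene stay as the last step left them, time stands still between calls to the robot, and variables do not carry over. Pictures are saved under pics/ and viewed, at most 10 in all, crops included, and the job is handed in when it is done.

Besides the shell and the picture viewer there is one more tool, called after "Emit:" as name([rows], argument=value, ...), one row to a line, values as JSON. send_rows: Moves the arm, as the interface text tells. Its arguments: {"type":"object","properties":{"increments":{"type":"array","items":{"type":"object","properties":{"dx":{"type":"number"},"dy":{"type":"number"},"dz":{"type":"number"},"roll":{"type":"number"},"claw":{"type":"number"}}}},"grip_force":{"type":"number"}},"required":["increments"]}

```bash
mkdir -p pics
cat > h.py <<'E'
import numpy as np, cv2
from workcell import get_state, read_camera
def ray(c,u,v):
    M=np.array(c["world_to_cam"]);R=M[:3,:3];o=-R.T@M[:3,3]
    a=(u-c["cx"])/c["fx"];b=(v-c["cy"])/c["fy"]
    d=R.T@np.array([a,-b,-1.0]);return o,d
def onplane(c,u,v,z):
    o,d=ray(c,u,v);return o+d*(z-o[2])/d[2]
def proj(c,p):
    M=np.array(c["world_to_cam"]);q=M[:3,:3]@np.array(p)+M[:3,3]
    return c["cx"]+c["fx"]*q[0]/-q[2], c["cy"]+c["fy"]*-q[1]/-q[2]
E
python3 - <<'E'
from h import *
ims=[]
for n in("scene","top"):
    c=read_camera(n);cv2.imwrite(f"pics/{n}0.png",c["image"])
    M=np.array(c["world_to_cam"]);print(n,c["fx"],c["cx"],c["cy"],-M[:3,:3].T@M[:3,3],[k for k in c])
s=get_state();print(s)
E
```

```text
scene 425.7215009780839 322.4166561646161 202.07807654384874 [1.44082352 0.0291499  1.11101085] ['image', 'fx', 'fy', 'cx', 'cy', 'world_to_cam']
top 385.49505626021306 326.78939387662894 197.47372830414977 [0.43886232 0.01861414 1.50665269] ['image', 'fx', 'fy', 'cx', 'cy', 'world_to_cam']
{'clock': 0.1, 'joint_pos': array([1.17043362e+00, 3.13937402e-01, 4.51194735e-02, 1.30360713e+00,
       3.33181484e-05, 1.43117200e+00]), 'qvel': array([-2.97838762e-05, -1.89613918e-03,  1.80675670e-03, -9.19122244e-04,
        1.17144851e-03, -7.30073197e-04]), 'tau': array([ 2.79338688e-03, -4.81727636e+01,  2.99241525e+01,  1.28118342e-02,
       -1.04030428e-04,  2.31084869e-05]), 'tcp_pos': array([0.14804708, 0.55509762, 0.1960022 ]), 'orientation': array([-2.33267355e-04,  1.30000178e-01,  9.91513636e-01, -7.80419827e-04]), 'wrist_force': array([-0.30165081, -0.80559842, -0.00832782]), 'ft_torque': array([-0.01074637,  0.00314857,  0.04476208]), 'grip_force': 0.0, 'finger_gap': 0.0854224913099175}
```

View pics/scene0.png

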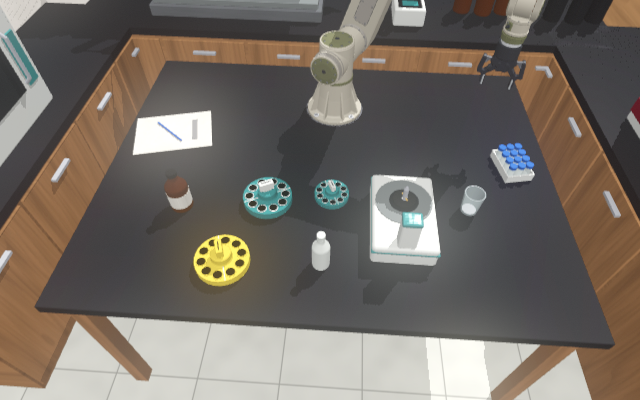

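View pics/top0.png

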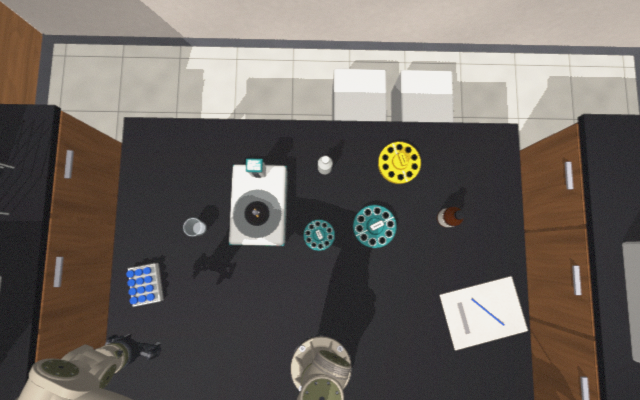

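Both views show three things like the carousel: large teal, scene (268,197) / top (375,226); small teal, scene (332,194) / top (319,235); yellow, scene (222,259) / top (400,162). I choose the large teal one. The changer spindle is at top (257,213) and the tower is at the far side.

Run:
```python
from h import *
c=read_camera("top");s=read_camera("scene")
im=c["image"];hsv=cv2.cvtColor(im,cv2.COLOR_BGR2HSV)
def blobs(m,x0,y0,x1,y1,a):
    k=np.zeros_like(m);k[y0:y1,x0:x1]=m[y0:y1,x0:x1]
    return [q for q in cv2.findContours(k,cv2.RETR_EXTERNAL,cv2.CHAIN_APPROX_NONE)[0] if cv2.contourArea(q)>a]
teal=cv2.inRange(hsv,(80,90,40),(100,255,255))
for q in blobs(teal,345,195,410,260,300):
    e=cv2.minEnclosingCircle(q);print("disc",e,onplane(c,*e[0],0.034),"diam",2*e[1]/c["fx"]*(1.507-.034))
white=cv2.inRange(hsv,(0,0,150),(180,70,255))
for q in blobs(white,362,214,390,240,8):
    pts=np.array([onplane(c,*p[0],0.096)[:2] for p in q],np.float32)
    r=cv2.minAreaRect(pts);M=cv2.moments(q);print("white",cv2.contourArea(q),M["m10"]/M["m00"],M["m01"]/M["m00"],"rect",r)
    print(onplane(c,M["m10"]/M["m00"],M["m01"]/M["m00"],.096))
# housing top rect and circles
for q in blobs(cv2.inRange(hsv,(0,0,60),(180,60,255)),225,160,292,250,800):
    pts=np.array([onplane(c,*p[0],0.086)[:2] for p in q],np.float32);print("house",cv2.minAreaRect(pts))
for lo,hi,z in((0,60,.1),):
    for q in blobs(cv2.inRange(hsv,(0,0,lo),(180,255,hi)),238,193,278,233,60):
        e=cv2.minEnclosingCircle(q);print("plate",e,onplane(c,*e[0],z),"d",2*e[1]/c["fx"]*(1.507-z))
v=cv2.resize(im[180:260,215:415],(800,320),interpolation=cv2.INTER_CUBIC)
w=cv2.resize(s["image"][165:265,240:440],(560,280),interpolation=cv2.INTER_CUBIC)
o=np.zeros((600,800,3),np.uint8);o[:320]=v;o[320:,:560]=w
cv2.imwrite("pics/crop.png",o)
```

```text
disc ((374.3591613769531, 225.89788818359375), 21.989173889160156) [ 0.52331165 -0.19852087  0.034     ] diam 0.1680439352605824
white 77.0 378.4264069264069 224.05627705627705 rect ((0.5301486253738403, -0.21507935225963593), (0.029022617265582085, 0.0841171070933342), 30.724199295043945)
[ 0.52666174 -0.20440387  0.096     ]
house ((0.6009379625320435, 0.2397131621837616), (0.21061557531356812, 0.31645774841308594), 89.53648376464844)
plate ((256.441162109375, 212.9705810546875), 12.13010025024414) [0.56219621 0.24213434 0.1       ] d 0.08854614747937556
```

View pics/crop.png

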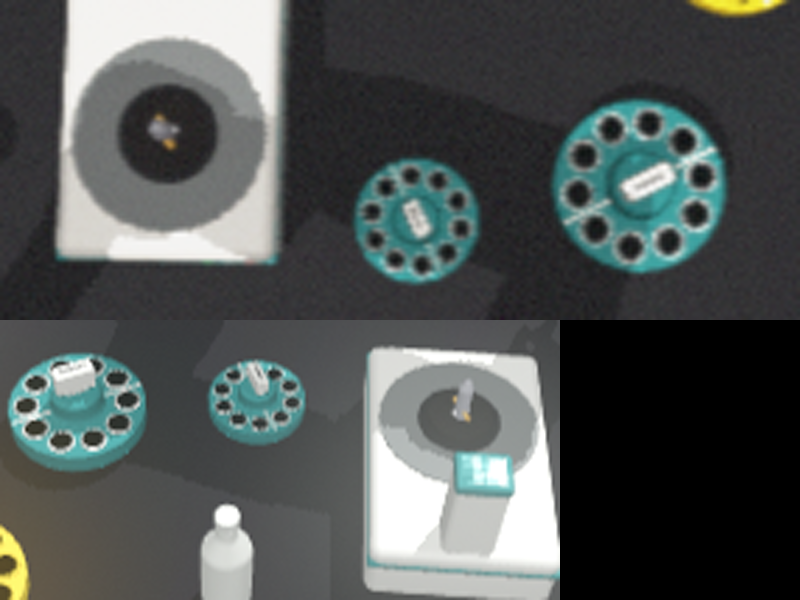

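The crop confirms the choice: the 10-well large teal disc, about 164 mm across, centred near crop (640,186), with its index line and grip running right and up (world angle about -64°). The spindle pin runs from crop (155,118) to (170,147), world angle about 27°. First I hover over the changer to measure the spindle and pin with the wrist camera.

Emit:
send_rows([
  {"dx": 1.5,"dy": -1,"dz": 1.5,"roll": -0.6,"claw": 1},
  {"dx": 3.2,"dy": -2.5,"dz": 3,"roll": -1.2,"claw": 1},
  {"dx": 5.2,"dy": -4,"dz": 4,"roll": -1.8,"claw": 1},
  {"dx": 7.2,"dy": -5.5,"dz": 5,"roll": -2.4,"claw": 1},
  {"dx": 9,"dy": -7,"dz": 5,"roll": -3,"claw": 1},
])

```text
clock: 0.82
tcp_pos: [0.3672, 0.3864, 0.3228]
orientation: [0.001, 0.334, 0.942, 0.001]
wrist_force: [1.0, 1.2, -0.8]
finger_gap: 0.0854
grip_force: 0.0
```

Emit:
send_rows([
  {"dx": 1.9,"dy": -1.4,"dz": 0,"roll": -0.6,"claw": 1},
  {"dx": 3.8,"dy": -2.8,"dz": 0,"roll": -1.2,"claw": 1},
  {"dx": 5.6,"dy": -4.2,"dz": 0,"roll": -1.8,"claw": 1},
  {"dx": 7.5,"dy": -5.5,"dz": 0,"roll": -2.4,"claw": 1},
  {"dx": 7.5,"dy": -5.5,"dz": 0,"roll": -3.1,"claw": 1},
])

```text
clock: 1.45
tcp_pos: [0.556, 0.2464, 0.319]
orientation: [-0.0, 0.532, 0.847, -0.001]
wrist_force: [-0.6, 0.9, -0.2]
finger_gap: 0.0856
grip_force: 0.0
```

Run:
```python
from h import *
c=read_camera("wrist");cv2.imwrite("pics/w1.png",c["image"]);np.savez("w1.npz",M=c["world_to_cam"],f=c["fx"],k=[c["fx"],c["fy"],c["cx"],c["cy"]])
t=read_camera("top");cv2.imwrite("pics/t1.png",t["image"])
M=np.array(c["world_to_cam"]);print(c["fx"],c["fy"],c["cx"],c["cy"],-M[:3,:3].T@M[:3,3],M[:3,:3])
s=get_state();print(s["clock"],s["tcp_pos"],s["orientation"],s["joint_pos"],s["wrist_force"])
```

```text
309.70691628693146 309.70691628693146 324.13750085817776 201.49854744904826 [0.52714371 0.30681113 0.49514313] [[ 0.90045136  0.43494799 -0.00275625]
 [-0.41923807  0.86620489 -0.27189802]
 [-0.11587402  0.24598647  0.96232212]]
1.55 [0.55363492 0.24845521 0.32007115] [-5.53319814e-04  5.28995569e-01  8.48624234e-01 -5.39851800e-04] [2.89550071e-01 3.90443519e-01 4.56706225e-01 1.63860091e+00
 1.14134147e-04 1.40438342e+00] [-0.45373642  0.70758542 -0.37270402]
```

View pics/w1.png

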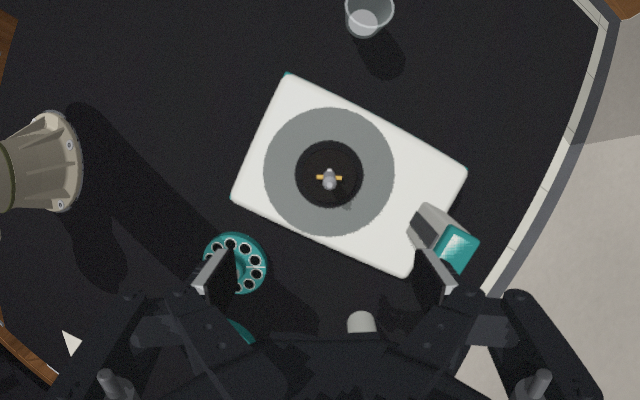

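The wrist view shows the spindle at (329,178) with the brass pin lying nearly level in the image from (317,177) to (342,178). The grey ring is centred near (329,172), and the beaker and tower are clear of it.

```bash
cat >> h.py <<'E'
def wray(c,u,v):
    M=np.array(c["world_to_cam"]);R=M[:3,:3];o=-R.T@M[:3,3]
    x=(u-c["cx"])/c["fx"];y=(v-c["cy"])/c["fy"];r=np.hypot(x,y)+1e-12
    return o,R.T@np.array([x/r*np.sin(r),-y/r*np.sin(r),-np.cos(r)])
def wplane(c,u,v,z):
    o,d=wray(c,u,v);return o+d*(z-o[2])/d[2]
E
python3 - <<'E'
from h import *
im=cv2.imread("pics/w1.png");z=np.load("w1.npz");k=z["k"];c=dict(world_to_cam=z["M"],fx=k[0],fy=k[1],cx=k[2],cy=k[3])
hsv=cv2.cvtColor(im,cv2.COLOR_BGR2HSV)
m=cv2.inRange(hsv[165:190,305:355],(12,110,90),(35,255,255));ys,xs=np.nonzero(m)
P=np.array([wplane(c,x+305,y+165,.111)[:2] for x,y in zip(xs,ys)]);print("pin n",len(P),xs.min()+305,xs.max()+305)
d=np.linalg.svd(P-P.mean(0))[2][0];t=(P-P.mean(0))@d
print("mean",P.mean(0),"mid",P.mean(0)+d*(t.max()+t.min())/2,"len",np.ptp(t),"ang",np.degrees(np.arctan2(d[1],d[0]))%180)
g=cv2.cvtColor(im,cv2.COLOR_BGR2GRAY)
def circ(mask,zz,name,amin):
    for q in cv2.findContours(mask,cv2.RETR_EXTERNAL,cv2.CHAIN_APPROX_NONE)[0]:
        if cv2.contourArea(q)>amin:
            W=np.array([wplane(c,*p[0],zz)[:2] for p in q],np.float32)
            A=np.c_[2*W,np.ones(len(W))];s=np.linalg.lstsq(A,(W**2).sum(1),rcond=None)[0]
            print(name,s[:2],"r",np.sqrt(s[2]+s[0]**2+s[1]**2))
roi=np.zeros_like(g);cv2.circle(roi,(329,173),78,255,-1)
circ(cv2.bitwise_and(cv2.inRange(g,0,170),roi),.086,"ring",2000)
roi2=np.zeros_like(g);cv2.circle(roi2,(329,173),45,255,-1)
circ(cv2.bitwise_and(cv2.inRange(g,0,75),roi2),.1,"dark",1000)
# carousel from the moved-away top view
t=read_camera("top");gi=t["image"][205:245,350:402];hs=cv2.cvtColor(t["image"],cv2.COLOR_BGR2HSV)
w=cv2.inRange(hs,(0,0,135),(180,80,255))
hub=np.zeros_like(w);cv2.circle(hub,(377,225),10,255,-1);w2=cv2.bitwise_and(w,hub)
ys,xs=np.nonzero(w2);P=np.array([onplane(t,x,y,.096)[:2] for x,y in zip(xs,ys)]);d=np.linalg.svd(P-P.mean(0))[2][0]
print("grip",len(P),P.mean(0),np.degrees(np.arctan2(d[1],d[0]))%180,np.ptp((P-P.mean(0))@d))
tm=cv2.inRange(hs,(80,90,40),(100,255,255));roi=np.zeros_like(tm);roi[195:260,345:410]=255
for q in cv2.findContours(cv2.bitwise_and(tm,roi),cv2.RETR_EXTERNAL,cv2.CHAIN_APPROX_NONE)[0]:
    if cv2.contourArea(q)>300:
        W=np.array([onplane(t,*p[0],.025)[:2] for p in cv2.convexHull(q)]);A=np.c_[2*W,np.ones(len(W))];s=np.linalg.lstsq(A,(W**2).sum(1),rcond=None)[0];print("disc",s[:2],"r",np.sqrt(s[2]+s[0]**2+s[1]**2))
s=get_state();print(s["tcp_pos"])
E
```

```text
pin n 66 316 341
mean [0.56282493 0.23967282] mid [0.56426451 0.24029772] len 0.031801017159686314 ang 23.464868777577816
ring [0.56515516 0.23932714] r 0.08886911570754817
dark [0.56421121 0.24116923] r 0.04396814243398553
grip 102 [ 0.52454847 -0.20160211] 113.604129129778 0.06470923628692693
disc [ 0.5238441  -0.19968682] r 0.0841567927316416
[0.55308157 0.24908689 0.32053609]
```

Emit:
send_rows([
  {"dx": -0.2,"dy": -2,"dz": 0,"roll": 0,"claw": 1},
  {"dx": -0.4,"dy": -4.4,"dz": 0,"roll": 0,"claw": 1},
  {"dx": -0.6,"dy": -6.8,"dz": 0,"roll": 0,"claw": 1},
  {"dx": -0.8,"dy": -9.2,"dz": 0,"roll": 0,"claw": 1},
  {"dx": -1,"dy": -11.5,"dz": 0,"roll": 0,"claw": 1},
])

```text
clock: 2.22
tcp_pos: [0.5272, -0.0387, 0.3216]
orientation: [0.001, 0.526, 0.85, 0.0]
wrist_force: [1.3, -0.4, 0.3]
finger_gap: 0.0856
grip_force: 0.0
```

Emit:
send_rows([
  {"dx": 0,"dy": -2.2,"dz": -0.5,"roll": 0,"claw": 1},
  {"dx": 0,"dy": -4.4,"dz": -1,"roll": 0,"claw": 1},
  {"dx": 0,"dy": -6.2,"dz": -1.5,"roll": 0,"claw": 1},
  {"dx": 0,"dy": -6.2,"dz": -2,"roll": 0,"claw": 1},
  {"dx": 0,"dy": -6.2,"dz": -2,"roll": 0,"claw": 1},
])

```text
clock: 2.85
tcp_pos: [0.5272, -0.1916, 0.2703]
orientation: [-0.001, 0.527, 0.85, 0.0]
wrist_force: [-0.3, 0.0, 0.5]
finger_gap: 0.0853
grip_force: 0.0
```

```bash
cat > m.py <<'E'
from h import *
import sys
s=get_state();o=s["orientation"];a=np.degrees(2*np.arctan2(o[2],o[1]))-90;print(s["clock"],s["tcp_pos"],"tooly yaw",a)
c=read_camera("wrist");im=c["image"];cv2.imwrite(sys.argv[1],im)
hs=cv2.cvtColor(im,cv2.COLOR_BGR2HSV)
tm=cv2.inRange(hs,(80,90,40),(100,255,255))
q=max(cv2.findContours(cv2.morphologyEx(tm,cv2.MORPH_CLOSE,np.ones((5,5))),cv2.RETR_EXTERNAL,cv2.CHAIN_APPROX_NONE)[0],key=cv2.contourArea)
W=np.array([wplane(c,*p[0],.034)[:2] for p in q]);A=np.c_[2*W,np.ones(len(W))];f=np.linalg.lstsq(A,(W**2).sum(1),rcond=None)[0];print("disc",f[:2],"r",np.sqrt(f[2]+f[0]**2+f[1]**2))
w=cv2.inRange(hs,(0,0,150),(180,70,255))
for q in cv2.findContours(w,cv2.RETR_EXTERNAL,cv2.CHAIN_APPROX_NONE)[0]:
    if cv2.contourArea(q)>40:
        W=np.array([wplane(c,*p[0],.096)[:2] for p in q],np.float32)
        if np.linalg.norm(W.mean(0)-f[:2])<.1: print(cv2.boundingRect(q),cv2.minAreaRect(W))
E
python3 m.py pics/w2.png
```

```text
2.85 [ 0.52719637 -0.19160082  0.27025158] tooly yaw 26.356550141752038
disc [ 0.52526793 -0.20242978] r 0.0813879354869278
(344, 187, 24, 23) ((0.5719518065452576, -0.20005406439304352), (0.027275720611214638, 0.02680213563144207), 26.575260162353516)
(274, 187, 23, 24) ((0.4977613389492035, -0.23755423724651337), (0.026301680132746696, 0.02810864895582199), 24.951889038085938)
(265, 162, 23, 24) ((0.4758263826370239, -0.21491411328315735), (0.025973424315452576, 0.027174584567546844), 24.02581787109375)
(352, 161, 24, 24) ((0.566767156124115, -0.16900548338890076), (0.026851825416088104, 0.027067504823207855), 5.7716193199157715)
(296, 159, 50, 71) ((0.5268803238868713, -0.21994394063949585), (0.05754711478948593, 0.08287947624921799), 46.199214935302734)
(272, 136, 24, 25) ((0.4711630940437317, -0.18414902687072754), (0.026551377028226852, 0.027620699256658554), 25.331993103027344)
(344, 135, 25, 25) ((0.5445531010627747, -0.14693619310855865), (0.02669265866279602, 0.02757524512708187), 72.1176986694336)
(294, 114, 52, 36) ((0.4995942711830139, -0.14939315617084503), (0.05751773342490196, 0.03825429081916809), 8.812972068786621)
```

View pics/w2.png

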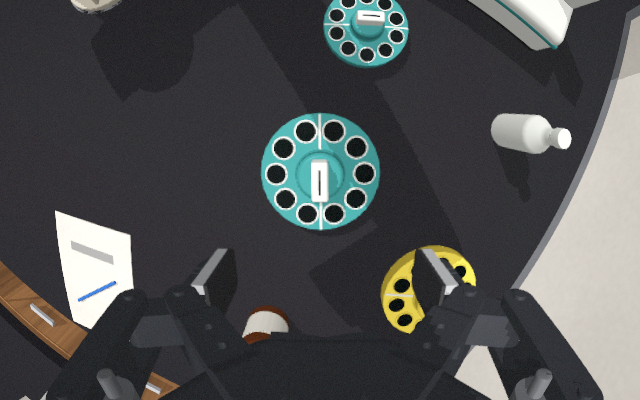

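The wrist view shows the right carousel at (320,172), index line from (320,114) to (320,228), grip about (312..327,162..200). The small teal one is at (366,25) and the yellow one at (430,290), both clear.

Run:
```python
from h import *
c=read_camera("wrist");hs=cv2.cvtColor(c["image"],cv2.COLOR_BGR2HSV)
w=cv2.inRange(hs,(0,0,140),(180,90,255))
def cen(x0,x1,y0,y1,z):
    ys,xs=np.nonzero(w[y0:y1,x0:x1]);u,v=xs.mean()+x0,ys.mean()+y0;print(u,v,len(xs));return wplane(c,u,v,z)[:2]
a=cen(316,325,116,126,.034);b=cen(316,325,216,227,.034)
print("line",a,b,np.degrees(np.arctan2(*(b-a)[::-1]))%180)
a=cen(309,331,164,174,.096);b=cen(309,331,184,194,.096)
print("grip",a,b,np.degrees(np.arctan2(*(b-a)[::-1]))%180)
s=get_state();print(s["tcp_pos"])
```

```text
319.2916666666667 121.0625 48
320.23809523809524 219.96825396825398 63
line [ 0.49443019 -0.13998046] [ 0.55632489 -0.26262075] 116.77938964852234
318.5056818181818 168.41477272727272 176
318.72727272727275 188.42424242424244 165
grip [ 0.51816352 -0.18779647] [ 0.52882319 -0.20889719] 116.80202044306414
[ 0.52799977 -0.1913676   0.27167633]
```

Emit:
send_rows([
  {"dx": -0.1,"dy": -0.44,"dz": -1.2,"roll": 0.05,"claw": 1},
  {"dx": -0.1,"dy": -0.44,"dz": -2.6,"roll": 0.05,"claw": 1},
  {"dx": -0.1,"dy": -0.44,"dz": -4.2,"roll": 0.05,"claw": 1},
  {"dx": -0.1,"dy": -0.44,"dz": -5.6,"roll": 0.05,"claw": 1},
  {"dx": -0.1,"dy": -0.44,"dz": -6.4,"roll": 0.05,"claw": 1},
])

```text
clock: 3.58
tcp_pos: [0.5253, -0.202, 0.1102]
orientation: [-0.0, 0.524, 0.852, 0.0]
wrist_force: [-0.2, 0.3, -0.1]
finger_gap: 0.0854
grip_force: 0.0
```

Emit:
send_rows([
  {"dx": 0,"dy": 0,"dz": 0,"claw": 1},
  {"dx": 0,"dy": 0,"dz": 0,"claw": 1},
  {"dx": 0,"dy": 0,"dz": 0,"claw": 1},
  {"dx": 0,"dy": 0,"dz": 0,"claw": 1},
  {"dx": 0,"dy": 0,"dz": 0,"claw": 1},
])

```text
schema error: expected keys dx, dy, dz, roll, claw
```

Run:
```python
from h import *
s=get_state();o=s["orientation"];print(s["tcp_pos"],np.degrees(2*np.arctan2(o[2],o[1]))-90,s["wrist_force"])
```

```text
[ 0.52528544 -0.20199822  0.11016727] 26.834885581872143 [-0.18312068  0.33538759 -0.05603655]
```

Emit:
send_rows([
  {"dx": 0,"dy": 0,"dz": -0.6,"roll": 0,"claw": 1},
  {"dx": 0,"dy": 0,"dz": -1.2,"roll": 0,"claw": 1},
  {"dx": 0,"dy": 0,"dz": -1.65,"roll": 0,"claw": 1},
  {"dx": 0,"dy": 0,"dz": -1.65,"roll": 0,"claw": 0.2},
  {"dx": 0,"dy": 0,"dz": -1.65,"roll": 0,"claw": 0},
], grip_force=50)

```text
clock: 4.2
tcp_pos: [0.5258, -0.2043, 0.0703]
orientation: [0.0, 0.525, 0.851, 0.0]
wrist_force: [-0.3, -0.1, -0.8]
finger_gap: 0.0516
grip_force: 0.0
```

Emit:
send_rows([
  {"dx": 0,"dy": 0,"dz": 0,"roll": 0,"claw": -0.4},
  {"dx": 0,"dy": 0,"dz": 0,"roll": 0,"claw": -0.8},
  {"dx": 0,"dy": 0,"dz": 0,"roll": 0,"claw": -1},
  {"dx": 0,"dy": 0,"dz": 0,"roll": 0,"claw": -1},
  {"dx": 0,"dy": 0,"dz": 0,"roll": 0,"claw": -1},
])

```text
clock: 4.82
tcp_pos: [0.5254, -0.204, 0.0698]
orientation: [0.0, 0.525, 0.851, 0.0]
wrist_force: [0.9, -0.1, 0.5]
finger_gap: -0.0001
grip_force: 0.0
```

The fingers shut on nothing, so I look before going on.

Run:
```python
from h import *
s=get_state();print(s)
w=read_camera("wrist")["image"];c=read_camera("scene");cv2.imwrite("pics/a_s.png",c["image"])
o=np.zeros((400,800,3),np.uint8);o[:,:440]=w[:,100:540];o[:360,440:]=cv2.resize(c["image"][140:260,210:330],(360,360),interpolation=cv2.INTER_CUBIC)
cv2.imwrite("pics/a.png",o)
```

```text
{'clock': 4.825, 'joint_pos': array([-5.12769519e-01,  3.60265394e-01, -2.07728126e-01,  1.00276374e+00,
        6.32193741e-05,  5.92742531e-01]), 'qvel': array([ 4.73081526e-04,  1.37823457e-03,  3.51365275e-04,  8.25936977e-05,
        5.46359451e-04, -1.09390126e-03]), 'tau': array([-4.90149469e-03, -4.81689978e+01,  2.73736328e+01,  3.29709665e-04,
       -2.95306672e-04, -3.34754270e-05]), 'tcp_pos': array([ 0.52541644, -0.20397796,  0.06979668]), 'orientation': array([1.82549574e-05, 5.25034819e-01, 8.51080747e-01, 3.23653158e-05]), 'wrist_force': array([ 0.89923099, -0.07165713,  0.50304496]), 'ft_torque': array([-0.02869322,  0.01246852,  0.01652026]), 'grip_force': 0.0, 'finger_gap': -9.114667617059523e-05}
```

View pics/a.png

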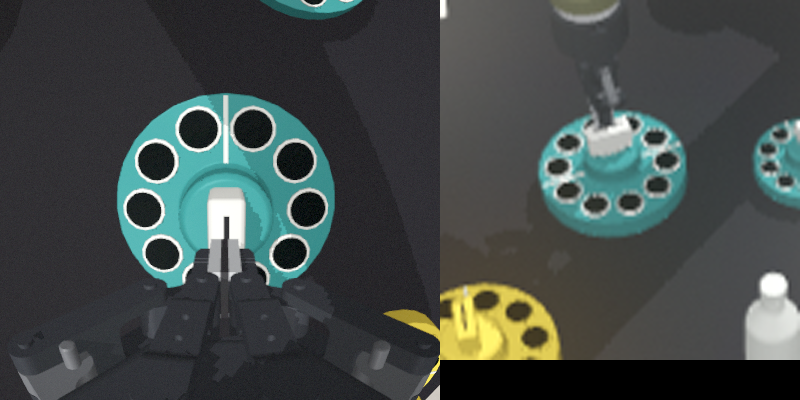

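The picture shows the carousel unmoved, with the shut fingers at (226,245) near the lower end of the bar (207..243,188..270). I check where the calibration says the TCP and the bar should appear.

```bash
cat >> h.py <<'E'
def wproj(c,p):
    M=np.array(c["world_to_cam"]);q=M[:3,:3]@np.array(p)+M[:3,3]
    th=np.arctan2(np.hypot(q[0],q[1]),-q[2]);n=np.hypot(q[0],q[1])
    return np.array([c["cx"]+c["fx"]*th*q[0]/n, c["cy"]-c["fy"]*th*q[1]/n])
E
python3 - <<'E'
from h import *
s=get_state();p=s["tcp_pos"];w=read_camera("wrist");c=read_camera("scene")
f=lambda P:(np.round(wproj(w,P)-[100,0]),np.round((np.array(proj(c,P))-[210,140])*3+[440,0]))
print("tcp",f(p)); print("tcp+60mm",f(p+[0,0,.06]))
a=np.radians(116.8);d=np.array([np.cos(a),np.sin(a)])
for z in(.066,.096):
    for k in(-.024,0,.024): print("bar",z,k,f([*(np.array([.5253,-.2024])+k*d),z]))
im=w["image"];hs=cv2.cvtColor(im,cv2.COLOR_BGR2HSV);tm=cv2.inRange(hs,(80,90,40),(100,255,255))
M=np.array(w["world_to_cam"]);print(-M[:3,:3].T@M[:3,3]);
roi=np.zeros_like(tm);roi[90:200,210:440]=255
q=max(cv2.findContours(cv2.morphologyEx(tm&roi,cv2.MORPH_CLOSE,np.ones((9,9))),cv2.RETR_EXTERNAL,cv2.CHAIN_APPROX_NONE)[0],key=cv2.contourArea)
q=np.array([x[0] for x in q if 92<x[0][1]<198]);hull=cv2.convexHull(q)[:,0];W=np.array([wplane(w,*x,.034)[:2] for x in hull if x[1]<195]);A=np.c_[2*W,np.ones(len(W))];g=np.linalg.lstsq(A,(W**2).sum(1),rcond=None)[0];print("disc",g[:2],"r",np.sqrt(g[2]+g[0]**2+g[1]**2))
E
```

```text
tcp (array([225., 229.]), array([606., 139.]))
tcp+60mm (array([225., 278.]), array([601., 101.]))
bar 0.066 -0.024 (array([226., 259.]), array([587., 147.]))
bar 0.066 0 (array([226., 224.]), array([608., 141.]))
bar 0.066 0.024 (array([225., 186.]), array([628., 135.]))
bar 0.096 -0.024 (array([226., 283.]), array([584., 129.]))
bar 0.096 0 (array([226., 244.]), array([605., 122.]))
bar 0.096 0.024 (array([226., 200.]), array([626., 116.]))
[ 0.49530765 -0.1442548   0.24593618]
disc [ 0.52519586 -0.20180588] r 0.08122324999652132
```

Run:
```python
from h import *
c=cv2.imread("pics/a_s.png");w=read_camera("wrist")["image"]
o=np.hstack([cv2.resize(c[145:205,240:300],(400,400),interpolation=cv2.INTER_CUBIC),cv2.resize(w[180:280,276:376],(400,400),interpolation=cv2.INTER_CUBIC)])
cv2.imwrite("pics/b.png",o)
```

```text
(no output)
```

View pics/b.png

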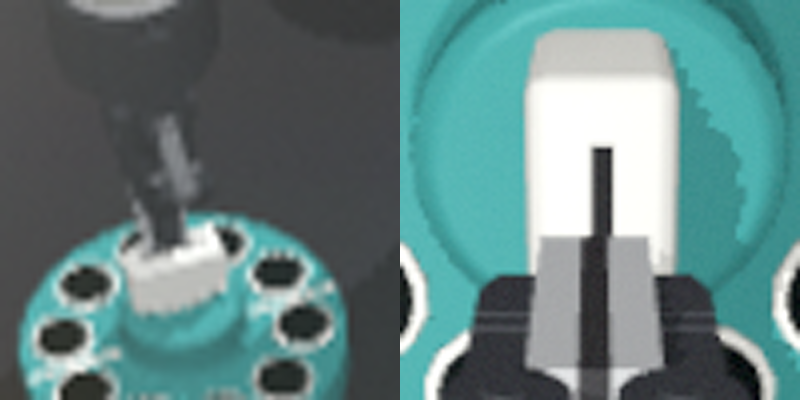

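The enlarged views show the shut fingertips standing just above the bar's top, not beside it: scene crop (170,248), wrist crop (600,238). So the real fingertips end about 25-30 mm higher than the reported TCP. I reopen, go down in small steps and close again, watching the force.

Emit:
send_rows([
  {"dx": 0,"dy": 0,"dz": 0.3,"roll": 0,"claw": 0},
  {"dx": 0,"dy": 0,"dz": 0.3,"roll": 0,"claw": 1},
  {"dx": 0,"dy": 0,"dz": 0.3,"roll": 0,"claw": 1},
  {"dx": 0,"dy": 0.06,"dz": 0.3,"roll": 0,"claw": 1},
  {"dx": 0,"dy": 0.06,"dz": 0.3,"roll": 0,"claw": 1},
])

```text
clock: 5.7
tcp_pos: [0.5253, -0.2023, 0.0772]
orientation: [-0.0, 0.525, 0.851, 0.0]
wrist_force: [0.3, -0.5, 0.4]
finger_gap: 0.0854
grip_force: 0.0
```

Emit:
send_rows([
  {"dx": 0,"dy": 0,"dz": -0.3,"roll": 0,"claw": 1},
  {"dx": 0,"dy": 0,"dz": -0.6,"roll": 0,"claw": 1},
  {"dx": 0,"dy": 0,"dz": -0.9,"roll": 0,"claw": 1},
  {"dx": 0,"dy": 0,"dz": -1.1,"roll": 0,"claw": 1},
  {"dx": 0,"dy": 0,"dz": -1.1,"roll": 0,"claw": 1},
])

```text
clock: 6.32
tcp_pos: [0.525, -0.2023, 0.0491]
orientation: [-0.001, 0.525, 0.851, 0.0]
wrist_force: [-0.2, 0.4, 0.3]
finger_gap: 0.0855
grip_force: 0.0
```

Emit:
send_rows([
  {"dx": 0,"dy": 0,"dz": 0,"roll": 0,"claw": 0.5},
  {"dx": 0,"dy": 0,"dz": 0,"roll": 0,"claw": 0},
  {"dx": 0,"dy": 0,"dz": 0,"roll": 0,"claw": -0.4},
  {"dx": 0,"dy": 0,"dz": 0,"roll": 0,"claw": -0.45},
  {"dx": 0,"dy": 0,"dz": 0,"roll": 0,"claw": -0.45},
], grip_force=20)

```text
clock: 6.95
tcp_pos: [0.5255, -0.2025, 0.0499]
orientation: [0.0, 0.525, 0.851, 0.0]
wrist_force: [0.1, 0.7, -0.7]
finger_gap: 0.0234
grip_force: 0.0
```

Run:
```python
from h import *
s=get_state();print(s["tcp_pos"],s["finger_gap"],s["wrist_force"]);w=read_camera("wrist");c=read_camera("scene")
o=np.hstack([cv2.resize(c["image"][145:205,240:300],(400,400),interpolation=cv2.INTER_CUBIC),cv2.resize(w["image"][180:280,276:376],(400,400),interpolation=cv2.INTER_CUBIC)])
cv2.imwrite("pics/d.png",o)
```

```text
[ 0.52547165 -0.20249005  0.04986128] 0.02339452536264069 [ 0.05467034  0.67806176 -0.69061392]
```

View pics/d.png

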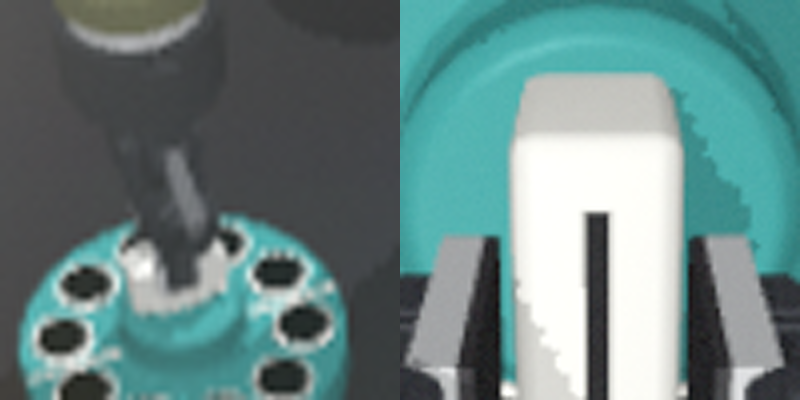

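The fingers now straddle the bar evenly: pads at wrist crop 497 and 690, bar 512 to 683, gap 23 mm, tips at about z 0.08. I go 7.5 mm lower and close.

Emit:
send_rows([
  {"dx": 0,"dy": 0,"dz": -0.15,"roll": 0,"claw": -0.45},
  {"dx": 0,"dy": 0,"dz": -0.3,"roll": 0,"claw": -0.45},
  {"dx": 0,"dy": 0,"dz": -0.3,"roll": 0,"claw": -0.7},
  {"dx": 0,"dy": 0,"dz": -0.3,"roll": 0,"claw": -1},
  {"dx": 0,"dy": 0,"dz": -0.3,"roll": 0,"claw": -1},
], grip_force=60)

```text
clock: 7.68
tcp_pos: [0.5247, -0.2022, 0.0416]
orientation: [-0.001, 0.525, 0.851, -0.0]
wrist_force: [-0.1, -1.1, -5.1]
finger_gap: 0.0188
grip_force: 60.5
```

Emit:
send_rows([
  {"dx": 0,"dy": 0,"dz": 0,"roll": 0,"claw": -1},
  {"dx": 0,"dy": 0,"dz": 0,"roll": 0,"claw": -1},
  {"dx": 0,"dy": 0,"dz": 0.2,"roll": 0,"claw": -1},
  {"dx": 0,"dy": 0,"dz": 0.4,"roll": 0,"claw": -1},
  {"dx": 0,"dy": 0,"dz": 0.4,"roll": 0,"claw": -1},
])

```text
clock: 8.3
tcp_pos: [0.5261, -0.2028, 0.0532]
orientation: [0.001, 0.525, 0.851, 0.0]
wrist_force: [0.9, -0.5, -5.1]
finger_gap: 0.0186
grip_force: 60.5
```

Gripped: gap 18.6 mm, 60 N, and it lifts. The TCP reads about 42 mm above the foot. I lift and carry it to the spindle, turning about +87° on the way.

Emit:
send_rows([
  {"dx": 0,"dy": 0,"dz": 0.8,"roll": 0,"claw": -1},
  {"dx": 0,"dy": 0,"dz": 2.2,"roll": 0,"claw": -1},
  {"dx": 0,"dy": 0,"dz": 3.8,"roll": 0,"claw": -1},
  {"dx": 0,"dy": 0,"dz": 5.4,"roll": 0,"claw": -1},
  {"dx": 0,"dy": 0.3,"dz": 6.6,"roll": 0,"claw": -1},
])

```text
clock: 8.93
tcp_pos: [0.5259, -0.1955, 0.2193]
orientation: [0.001, 0.525, 0.851, 0.0]
wrist_force: [-0.1, -0.3, -4.9]
finger_gap: 0.0184
grip_force: 60.3
```

Emit:
send_rows([
  {"dx": 0.1,"dy": 0.8,"dz": 0.2,"roll": 0.6,"claw": -1},
  {"dx": 0.2,"dy": 1.9,"dz": 0.3,"roll": 1.3,"claw": -1},
  {"dx": 0.3,"dy": 3.2,"dz": 0.3,"roll": 2.1,"claw": -1},
  {"dx": 0.4,"dy": 4.5,"dz": 0.3,"roll": 2.9,"claw": -1},
  {"dx": 0.5,"dy": 5.8,"dz": 0.3,"roll": 3.6,"claw": -1},
])

```text
clock: 9.55
tcp_pos: [0.5379, -0.049, 0.2248]
orientation: [0.0, 0.295, 0.955, 0.0]
wrist_force: [0.1, -0.4, -3.8]
finger_gap: 0.0186
grip_force: 60.3
```

Emit:
send_rows([
  {"dx": 0.1,"dy": 1.3,"dz": 0,"roll": 0.7,"claw": -1},
  {"dx": 0.2,"dy": 2.6,"dz": 0,"roll": 1.4,"claw": -1},
  {"dx": 0.3,"dy": 3.9,"dz": 0,"roll": 2.1,"claw": -1},
  {"dx": 0.4,"dy": 5.2,"dz": 0,"roll": 2.9,"claw": -1},
  {"dx": 0.5,"dy": 6.5,"dz": 0,"roll": 3.6,"claw": -1},
])

```text
clock: 10.18
tcp_pos: [0.5503, 0.1136, 0.2248]
orientation: [0.0, 0.048, 0.999, 0.0]
wrist_force: [1.0, -0.6, -4.7]
finger_gap: 0.0185
grip_force: 60.3
```

Emit:
send_rows([
  {"dx": 0.1,"dy": 1.3,"dz": 0,"roll": 0.7,"claw": -1},
  {"dx": 0.2,"dy": 2.6,"dz": 0,"roll": 1.4,"claw": -1},
  {"dx": 0.3,"dy": 3.8,"dz": 0,"roll": 2.1,"claw": -1},
  {"dx": 0.4,"dy": 4.7,"dz": 0,"roll": 2.9,"claw": -1},
  {"dx": 0.5,"dy": 5,"dz": 0,"roll": 3.6,"claw": -1},
])

```text
clock: 10.8
tcp_pos: [0.5626, 0.2391, 0.2245]
orientation: [-0.0, -0.202, 0.979, 0.0]
wrist_force: [-0.2, -0.9, -4.6]
finger_gap: 0.0185
grip_force: 60.3
```

Emit:
send_rows([
  {"dx": 0,"dy": 0,"dz": 0,"roll": 0,"claw": -1},
  {"dx": 0,"dy": 0,"dz": 0,"roll": 0,"claw": -1},
  {"dx": 0,"dy": 0,"dz": 0,"roll": 0,"claw": -1},
  {"dx": 0,"dy": 0,"dz": 0,"roll": 0,"claw": -1},
  {"dx": 0,"dy": 0,"dz": 0,"roll": 0,"claw": -1},
])

```text
clock: 11.42
tcp_pos: [0.563, 0.2372, 0.2249]
orientation: [0.0, -0.2, 0.98, 0.0]
wrist_force: [-1.4, 0.7, -4.3]
finger_gap: 0.0185
grip_force: 60.4
```

```bash
cat > st.py <<'E'
from h import *
P=[];s=get_state();o=s["orientation"];a=np.degrees(2*np.arctan2(o[2],o[1]))-90
print(s["clock"],s["tcp_pos"].round(4),"bar ang",(a+90)%180,s["wrist_force"].round(1),s["ft_torque"].round(2),s["finger_gap"],"j6",s["joint_pos"][5])
E
python3 st.py
python3 - <<'E'
from h import *
# disc centre from scene + top on the carried carousel, spindle tip hidden; check disc at underside height
s=get_state();z=s["tcp_pos"][2]-.042+.034
for n in("top","scene"):
    c=read_camera(n);hs=cv2.cvtColor(c["image"],cv2.COLOR_BGR2HSV);tm=cv2.inRange(hs,(80,90,40),(100,255,255))
    u,v=proj(c,[*s["tcp_pos"][:2],z]);k=np.zeros_like(tm);cv2.circle(k,(int(u),int(v)),38,255,-1)
    q=max(cv2.findContours(cv2.morphologyEx(tm&k,cv2.MORPH_CLOSE,np.ones((5,5))),cv2.RETR_EXTERNAL,cv2.CHAIN_APPROX_NONE)[0],key=cv2.contourArea)
    W=np.array([onplane(c,*p[0],z)[:2] for p in cv2.convexHull(q)]);A=np.c_[2*W,np.ones(len(W))];f=np.linalg.lstsq(A,(W**2).sum(1),rcond=None)[0];print(n,f[:2],"r",np.sqrt(f[2]+f[0]**2+f[1]**2))
    cv2.imwrite(f"pics/c_{n}.png",c["image"])
E
```

```text
11.425 [0.563  0.2372 0.2249] bar ang 23.020981078921153 [-1.4  0.7 -4.3] [-0.04  0.02  0.  ] 0.018495447637001387 j6 -0.1343505326381047
top [0.55962628 0.23048358] r 0.07634097352123685
scene [0.57665539 0.23326908] r 0.08593899751526377
```

Emit:
send_rows([
  {"dx": 0.05,"dy": 0.1,"dz": 0,"roll": 0.06,"claw": -1},
  {"dx": 0.05,"dy": 0.1,"dz": -0.4,"roll": 0.06,"claw": -1},
  {"dx": 0.05,"dy": 0.1,"dz": -0.8,"roll": 0.06,"claw": -1},
  {"dx": 0.05,"dy": 0.1,"dz": -1.2,"roll": 0.06,"claw": -1},
  {"dx": 0.05,"dy": 0.1,"dz": -1.45,"roll": 0.06,"claw": -1},
])

```text
clock: 12.15
tcp_pos: [0.5637, 0.2399, 0.1873]
orientation: [-0.001, -0.204, 0.979, 0.0]
wrist_force: [0.7, 0.3, -3.9]
finger_gap: 0.0186
grip_force: 60.5
```

```bash
python3 st.py
```

```text
12.15 [0.5637 0.2399 0.1873] bar ang 23.537270346896747 [ 0.7  0.3 -3.9] [ 0.21 -0.08 -0.02] 0.018563369088939713 j6 -0.1394923032669126
```

Emit:
send_rows([
  {"dx": 0,"dy": 0,"dz": -0.05,"roll": 0,"claw": -1},
  {"dx": 0,"dy": 0,"dz": -0.1,"roll": 0,"claw": -1},
  {"dx": 0,"dy": 0,"dz": -0.15,"roll": 0,"claw": -1},
  {"dx": 0,"dy": 0,"dz": -0.2,"roll": 0,"claw": -1},
  {"dx": 0,"dy": 0,"dz": -0.2,"roll": 0,"claw": -1},
])

```text
clock: 12.78
tcp_pos: [0.5646, 0.2402, 0.1837]
orientation: [0.0, -0.204, 0.979, 0.0]
wrist_force: [0.5, 1.7, -4.4]
finger_gap: 0.0186
grip_force: 60.4
```

```bash
python3 st.py
```

```text
12.775 [0.5646 0.2402 0.1837] bar ang 23.540425260639154 [ 0.5  1.7 -4.4] [ 0.38 -0.34 -0.02] 0.018627624241118274 j6 -0.13950291850738747
```

Emit:
send_rows([
  {"dx": 0.02,"dy": 0.03,"dz": 0,"roll": 0,"claw": -1},
  {"dx": 0.02,"dy": 0.03,"dz": 0,"roll": 0,"claw": -1},
  {"dx": 0.02,"dy": 0.03,"dz": -0.05,"roll": 0,"claw": -1},
  {"dx": 0.02,"dy": 0.03,"dz": -0.1,"roll": 0,"claw": -1},
  {"dx": 0.02,"dy": 0.03,"dz": -0.1,"roll": 0,"claw": -1},
])

```text
clock: 13.4
tcp_pos: [0.5646, 0.2408, 0.1808]
orientation: [-0.0, -0.204, 0.979, 0.0]
wrist_force: [0.4, 0.8, -4.8]
finger_gap: 0.0191
grip_force: 60.4
```

```bash
python3 st.py
```

```text
13.4 [0.5646 0.2408 0.1808] bar ang 23.539871387260035 [ 0.4  0.8 -4.8] [ 0.22 -0.18 -0.05] 0.019064911679808956 j6 -0.13854625631561593
```

Emit:
send_rows([
  {"dx": 0.02,"dy": 0.03,"dz": -0.1,"roll": 0,"claw": -1},
  {"dx": 0.02,"dy": 0.03,"dz": -0.2,"roll": 0,"claw": -1},
  {"dx": 0.02,"dy": 0.03,"dz": -0.3,"roll": 0,"claw": -1},
  {"dx": 0.02,"dy": 0.03,"dz": -0.4,"roll": 0,"claw": -1},
  {"dx": 0.02,"dy": 0.03,"dz": -0.4,"roll": 0,"claw": -1},
])

```text
clock: 14.02
tcp_pos: [0.5654, 0.2416, 0.1708]
orientation: [0.0, -0.204, 0.979, 0.0]
wrist_force: [1.0, 0.2, -5.1]
finger_gap: 0.0191
grip_force: 60.3
```

```bash
python3 st.py
```

```text
14.025 [0.5654 0.2416 0.1708] bar ang 23.533985261858902 [ 1.   0.2 -5.1] [ 0.17 -0.31 -0.05] 0.0190906424902437 j6 -0.13752785476385063
```

Emit:
send_rows([
  {"dx": 0.03,"dy": 0.02,"dz": -0.1,"roll": 0,"claw": -1},
  {"dx": 0.03,"dy": 0.02,"dz": -0.2,"roll": 0,"claw": -1},
  {"dx": 0.03,"dy": 0.02,"dz": -0.3,"roll": 0,"claw": -1},
  {"dx": 0.03,"dy": 0.02,"dz": -0.45,"roll": 0,"claw": -1},
  {"dx": 0.03,"dy": 0.02,"dz": -0.45,"roll": 0,"claw": -1},
])

```text
clock: 14.65
tcp_pos: [0.5657, 0.2419, 0.1593]
orientation: [-0.0, -0.204, 0.979, 0.0]
wrist_force: [0.0, -0.6, -3.8]
finger_gap: 0.0191
grip_force: 60.3
```

```bash
python3 st.py
```

```text
14.65 [0.5657 0.2419 0.1593] bar ang 23.537191115415226 [ 0.  -0.6 -3.8] [-0.03 -0.01  0.02] 0.019133143958838125 j6 -0.13710096373306144
```

Emit:
send_rows([
  {"dx": 0,"dy": 0,"dz": -0.06,"roll": 0,"claw": -1},
  {"dx": 0,"dy": 0,"dz": -0.12,"roll": 0,"claw": -1},
  {"dx": 0,"dy": 0,"dz": -0.18,"roll": 0,"claw": -1},
  {"dx": 0,"dy": 0,"dz": -0.2,"roll": 0,"claw": -1},
  {"dx": 0,"dy": 0,"dz": -0.22,"roll": 0,"claw": -1},
])

```text
clock: 15.28
tcp_pos: [0.566, 0.242, 0.1543]
orientation: [0.0, -0.204, 0.979, 0.0]
wrist_force: [0.7, -0.2, -4.2]
finger_gap: 0.0185
grip_force: 60.3
```

Emit:
send_rows([
  {"dx": 0,"dy": 0,"dz": -0.02,"roll": 0,"claw": -1},
  {"dx": 0,"dy": 0,"dz": -0.04,"roll": 0,"claw": -1},
  {"dx": 0,"dy": 0,"dz": -0.04,"roll": 0,"claw": -1},
  {"dx": 0,"dy": 0,"dz": -0.04,"roll": 0,"claw": -1},
  {"dx": 0,"dy": 0,"dz": -0.04,"roll": 0,"claw": -1},
])

```text
clock: 15.9
tcp_pos: [0.566, 0.242, 0.1533]
orientation: [0.0, -0.204, 0.979, 0.0]
wrist_force: [0.2, 0.4, -4.5]
finger_gap: 0.0188
grip_force: 60.3
```

```bash
python3 st.py
```

```text
15.9 [0.566  0.242  0.1533] bar ang 23.53721090784458 [ 0.2  0.4 -4.5] [ 0.01  0.02 -0.  ] 0.018846005451065805 j6 -0.1371220161834506
```

Emit:
send_rows([
  {"dx": 0,"dy": 0,"dz": -0.02,"roll": 0,"claw": -1},
  {"dx": 0,"dy": 0,"dz": -0.04,"roll": 0,"claw": -1},
  {"dx": 0,"dy": 0,"dz": -0.06,"roll": 0,"claw": -1},
  {"dx": 0,"dy": 0,"dz": -0.06,"roll": 0,"claw": -1},
  {"dx": 0,"dy": 0,"dz": -0.06,"roll": 0,"claw": -1},
])

```text
clock: 16.52
tcp_pos: [0.5659, 0.242, 0.1518]
orientation: [0.0, -0.204, 0.979, 0.0]
wrist_force: [-0.1, 0.2, -5.3]
finger_gap: 0.0187
grip_force: 60.3
```

```bash
python3 st.py
```

```text
16.525 [0.5659 0.242  0.1518] bar ang 23.53591675635394 [-0.1  0.2 -5.3] [ 0.01 -0.01  0.01] 0.01871201526425148 j6 -0.13708932284598677
```

Emit:
send_rows([
  {"dx": 0,"dy": 0,"dz": -0.02,"roll": 0,"claw": -1},
  {"dx": 0,"dy": 0,"dz": -0.04,"roll": 0,"claw": -1},
  {"dx": 0,"dy": 0,"dz": -0.06,"roll": 0,"claw": -1},
  {"dx": 0,"dy": 0,"dz": -0.07,"roll": 0,"claw": -1},
  {"dx": 0,"dy": 0,"dz": -0.07,"roll": 0,"claw": -1},
])

```text
clock: 17.15
tcp_pos: [0.5659, 0.242, 0.15]
orientation: [-0.0, -0.204, 0.979, 0.0]
wrist_force: [0.3, 0.1, -4.4]
finger_gap: 0.0184
grip_force: 60.3
```

```bash
python3 st.py
```

```text
17.15 [0.5659 0.242  0.15  ] bar ang 23.538705763580907 [ 0.3  0.1 -4.4] [ 0.02 -0.05 -0.05] 0.018449975906538903 j6 -0.13711632842033333
```

Emit:
send_rows([
  {"dx": 0,"dy": 0,"dz": -0.02,"roll": 0,"claw": -1},
  {"dx": 0,"dy": 0,"dz": -0.04,"roll": 0,"claw": -1},
  {"dx": 0,"dy": 0,"dz": -0.06,"roll": 0,"claw": -1},
  {"dx": 0,"dy": 0,"dz": -0.06,"roll": 0,"claw": -1},
  {"dx": 0,"dy": 0,"dz": -0.06,"roll": 0,"claw": -1},
])

```text
clock: 17.77
tcp_pos: [0.566, 0.242, 0.1486]
orientation: [0.0, -0.204, 0.979, 0.0]
wrist_force: [-0.5, -0.2, -4.0]
finger_gap: 0.0187
grip_force: 60.3
```

Emit:
send_rows([
  {"dx": 0,"dy": 0,"dz": -0.02,"roll": 0,"claw": -1},
  {"dx": 0,"dy": 0,"dz": -0.04,"roll": 0,"claw": -1},
  {"dx": 0,"dy": 0,"dz": -0.04,"roll": 0,"claw": -1},
  {"dx": 0,"dy": 0,"dz": -0.04,"roll": 0,"claw": -1},
  {"dx": 0,"dy": 0,"dz": -0.04,"roll": 0,"claw": -1},
])

```text
clock: 18.4
tcp_pos: [0.5659, 0.242, 0.1475]
orientation: [-0.0, -0.204, 0.979, 0.0]
wrist_force: [0.3, 0.4, -4.3]
finger_gap: 0.0185
grip_force: 60.3
```

```bash
python3 st.py
```

```text
18.4 [0.5659 0.242  0.1475] bar ang 23.535871218120548 [ 0.3  0.4 -4.3] [-0.02 -0.06  0.02] 0.01845084652534081 j6 -0.13708900126081974
```

Emit:
send_rows([
  {"dx": 0,"dy": 0,"dz": -0.02,"roll": 0,"claw": -1},
  {"dx": 0,"dy": 0,"dz": -0.04,"roll": 0,"claw": -1},
  {"dx": 0,"dy": 0,"dz": -0.04,"roll": 0,"claw": -1},
  {"dx": 0,"dy": 0,"dz": -0.04,"roll": 0,"claw": -1},
  {"dx": 0,"dy": 0,"dz": -0.04,"roll": 0,"claw": -1},
])

```text
clock: 19.02
tcp_pos: [0.5661, 0.242, 0.1467]
orientation: [0.0, -0.204, 0.979, 0.0]
wrist_force: [-0.3, -0.1, -2.1]
finger_gap: 0.019
grip_force: 60.6
```

```bash
python3 st.py
```

```text
19.025 [0.5661 0.242  0.1467] bar ang 23.53354192888449 [-0.3 -0.1 -2.1] [-0.09 -0.03  0.01] 0.018980431288537502 j6 -0.13712647830987273
```

Contact starts at a foot height of about 105 mm, which matches the detent balls (106 mm) and is well below the pin top (112 mm), so the slot is over the pin. I press on in small steps.

Emit:
send_rows([
  {"dx": 0,"dy": 0,"dz": -0.02,"roll": 0,"claw": -1},
  {"dx": 0,"dy": 0,"dz": -0.04,"roll": 0,"claw": -1},
  {"dx": 0,"dy": 0,"dz": -0.04,"roll": 0,"claw": -1},
  {"dx": 0,"dy": 0,"dz": -0.04,"roll": 0,"claw": -1},
  {"dx": 0,"dy": 0,"dz": -0.04,"roll": 0,"claw": -1},
])

```text
clock: 19.65
tcp_pos: [0.5663, 0.2421, 0.1461]
orientation: [0.001, -0.204, 0.979, 0.0]
wrist_force: [-0.9, 0.2, 4.8]
finger_gap: 0.0189
grip_force: 61.5
```

```bash
python3 st.py
```

```text
19.65 [0.5663 0.2421 0.1461] bar ang 23.538502835297578 [-0.9  0.2  4.8] [-0.19  0.19  0.  ] 0.018909678796887222 j6 -0.13710333668337513
```

Emit:
send_rows([
  {"dx": 0,"dy": 0,"dz": -0.02,"roll": 0,"claw": -1},
  {"dx": 0,"dy": 0,"dz": -0.04,"roll": 0,"claw": -1},
  {"dx": 0,"dy": 0,"dz": -0.05,"roll": 0,"claw": -1},
  {"dx": 0,"dy": 0,"dz": -0.05,"roll": 0,"claw": -1},
  {"dx": 0,"dy": 0,"dz": -0.05,"roll": 0,"claw": -1},
])

```text
clock: 20.27
tcp_pos: [0.5666, 0.2423, 0.1451]
orientation: [0.001, -0.204, 0.979, 0.0]
wrist_force: [0.2, 0.6, 5.3]
finger_gap: 0.0185
grip_force: 61.8
```

```bash
python3 st.py
```

```text
20.275 [0.5666 0.2423 0.1451] bar ang 23.53918933172949 [0.2 0.6 5.3] [-0.02  0.17 -0.06] 0.01853409534552018 j6 -0.13713049690434287
```

Emit:
send_rows([
  {"dx": 0,"dy": 0,"dz": -0.02,"roll": 0,"claw": -1},
  {"dx": 0,"dy": 0,"dz": -0.04,"roll": 0,"claw": -1},
  {"dx": 0,"dy": 0,"dz": -0.05,"roll": 0,"claw": -1},
  {"dx": 0,"dy": 0,"dz": -0.05,"roll": 0,"claw": -1},
  {"dx": 0,"dy": 0,"dz": -0.05,"roll": 0,"claw": -1},
])

```text
clock: 20.9
tcp_pos: [0.5655, 0.2419, 0.1417]
orientation: [-0.001, -0.204, 0.979, 0.0]
wrist_force: [1.4, 0.5, -8.0]
finger_gap: 0.0183
grip_force: 60.0
```

```bash
python3 st.py
```

```text
20.9 [0.5655 0.2419 0.1417] bar ang 23.541209320317165 [ 1.4  0.5 -8. ] [ 0.22 -0.63  0.06] 0.018308205367960392 j6 -0.1371404584796861
```

It snapped through: z fell to 0.1417 and the force turned to a pull. I press lightly to confirm it is home, then release.

Emit:
send_rows([
  {"dx": 0,"dy": 0,"dz": -0.03,"roll": 0,"claw": -1},
  {"dx": 0,"dy": 0,"dz": -0.06,"roll": 0,"claw": -1},
  {"dx": 0,"dy": 0,"dz": -0.08,"roll": 0,"claw": -1},
  {"dx": 0,"dy": 0,"dz": -0.08,"roll": 0,"claw": -1},
  {"dx": 0,"dy": 0,"dz": -0.08,"roll": 0,"claw": -1},
])

```text
clock: 21.52
tcp_pos: [0.5658, 0.2421, 0.1415]
orientation: [0.0, -0.204, 0.979, 0.0]
wrist_force: [-0.9, 1.7, 0.8]
finger_gap: 0.0183
grip_force: 61.1
```

```bash
python3 st.py
```

```text
21.525 [0.5658 0.2421 0.1415] bar ang 23.54560894263375 [-0.9  1.7  0.8] [ 0.08  0.24 -0.01] 0.018262778104112306 j6 -0.13708561533002794
```

Emit:
send_rows([
  {"dx": 0,"dy": 0,"dz": 0,"roll": 0,"claw": -0.4},
  {"dx": 0,"dy": 0,"dz": 0,"roll": 0,"claw": -0.2},
  {"dx": 0,"dy": 0,"dz": 0,"roll": 0,"claw": 0},
  {"dx": 0,"dy": 0,"dz": 0,"roll": 0,"claw": 0.3},
  {"dx": 0,"dy": 0,"dz": 0,"roll": 0,"claw": 0.3},
])

```text
clock: 22.15
tcp_pos: [0.566, 0.242, 0.141]
orientation: [-0.0, -0.204, 0.979, 0.0]
wrist_force: [0.1, 0.1, 0.2]
finger_gap: 0.0555
grip_force: 0.0
```

Emit:
send_rows([
  {"dx": 0,"dy": 0,"dz": 0.4,"roll": 0,"claw": 0.3},
  {"dx": 0,"dy": 0,"dz": 1.2,"roll": 0,"claw": 0.3},
  {"dx": 0,"dy": 0,"dz": 2.4,"roll": 0,"claw": 0.3},
  {"dx": 0,"dy": 0,"dz": 4,"roll": 0,"claw": 0.3},
  {"dx": 0,"dy": 0,"dz": 5.6,"roll": 0,"claw": 0.3},
])

```text
clock: 22.78
tcp_pos: [0.5658, 0.242, 0.283]
orientation: [0.0, -0.204, 0.979, 0.0]
wrist_force: [0.3, 0.6, 0.1]
finger_gap: 0.0551
grip_force: 0.0
```

Emit:
send_rows([
  {"dx": 0,"dy": 0,"dz": 0,"roll": 0,"claw": 0.5},
  {"dx": 0,"dy": 0,"dz": 0,"roll": 0,"claw": 0.5},
  {"dx": 0,"dy": 0,"dz": 0,"roll": 0,"claw": 0.5},
  {"dx": 0,"dy": 0,"dz": 0,"roll": 0,"claw": 0.5},
  {"dx": 0,"dy": 0,"dz": 0,"roll": 0,"claw": 0.5},
])

```text
clock: 23.4
tcp_pos: [0.5656, 0.242, 0.2804]
orientation: [-0.001, -0.204, 0.979, 0.0]
wrist_force: [0.6, 0.0, -1.5]
finger_gap: 0.0638
grip_force: 0.0
```

```bash
python3 st.py
python3 - <<'E'
from h import *
c=read_camera("wrist");im=c["image"];hs=cv2.cvtColor(im,cv2.COLOR_BGR2HSV);tm=cv2.inRange(hs,(80,90,40),(100,255,255))
q=max(cv2.findContours(cv2.morphologyEx(tm,cv2.MORPH_CLOSE,np.ones((5,5))),cv2.RETR_EXTERNAL,cv2.CHAIN_APPROX_NONE)[0],key=cv2.contourArea)
for z in(.134,.140,.146):
    W=np.array([wplane(c,*p[0],z)[:2] for p in cv2.convexHull(q)]);A=np.c_[2*W,np.ones(len(W))];f=np.linalg.lstsq(A,(W**2).sum(1),rcond=None)[0];print(z,f[:2],"r",np.sqrt(f[2]+f[0]**2+f[1]**2))
s=read_camera("scene")["image"]
cv2.imwrite("pics/e.png",np.hstack([im[:,120:520],cv2.resize(s[150:270,350:470],(400,400),interpolation=cv2.INTER_CUBIC)]))
E
```

```text
23.4 [0.5656 0.242  0.2804] bar ang 23.537375711640237 [ 0.6  0.  -1.5] [-0.01  0.04 -0.02] 0.06381658784590186 j6 -0.13707884657435349
0.134 [0.5640049  0.23959226] r 0.0806469474151556
0.14 [0.56288339 0.23910037] r 0.0791471256042045
0.146 [0.56176189 0.23860849] r 0.07764730379325924
```

View pics/e.png

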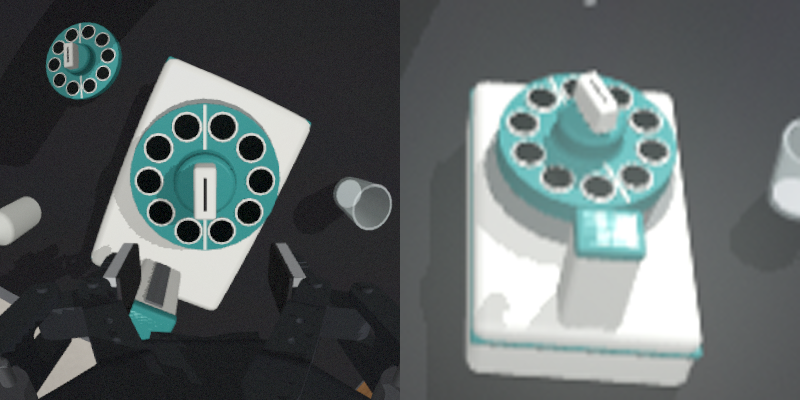

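The carousel sits level and centred on the spindle, wrist view (205,175). Its fitted radius is 80.6 mm at a disc-top height of 0.134 m (81 to 82 expected), so it is fully down. The gripper is clear, and the beaker (362,203) and wash bottle (20,220) stand.

```bash
python3 -c "
from workcell import hand_in
print(hand_in())"
```

```text
the job is handed in; nothing more can be done
None
```

The large teal carousel is fitted on the changer with its slot over the cross pin, clicked home and released. The job is handed in with the gripper clear; the final pictures show it centred and level, but the hand-in gave no verdict.

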